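# Put the toaster's own crumb tray back

## Robot

A 7-joint arm with a two-finger parallel gripper is mounted at the origin on the work surface. World frame = base frame: x ahead of the robot, y to its left, z up, the work surface at z = 0. Lengths are in m, angles in rad, forces in N, time in s.
With the tool pointing down it reaches from about 0.4 to 0.85 m from the base axis. Payload 4.5 kg.
Tool frame: the origin (TCP) lies at the very end of the fingers, on their centre line; the grasp point (between the pads) lies 19 mm behind it (r.grip_point_offset is the distance from the TCP to the grasp point, in m); z points along the fingers, y is the line along which they close (so a half turn about z gives the same grasp; the last joint's range is limited). The gripper opens to 88 mm and grips with 3 to 60 N. Pads are 18 mm wide; open, the fingers measure 123 mm over their backs; the gripper's body (75 mm by 187 mm) begins 45 mm behind the grasp point.
Start: joints at [-1.312, 0.689, -0.195, 1.565, 0.157, 0.902, -0.215], TCP at [0.139, 0.609, 0.239] pointing down, gripper open.
Joint ranges: [-3.01, 3.01], [-0.46, 2.08], [-1.47, 1.51], [0.13, 2.56], [-1, 4.14], [0.04, 2.09], [-2.66, 2.66]. Speed limits (rad/s): [2.57, 2.57, 3.14, 3.14, 3.14, 3.14, 3.14].

## Interface

Orientations are given as a unit quaternion [x, y, z, w].
In Python, from plant import r gives the robot as it stands.
- The arm moves only by the tool carry_out, never from a script. Its argument "rows" is a list of rows, each a list of 3 entries, a list of its own where there are three numbers: the shift along the tool's x, y, z in cm, then the turn, a rotation vector about the tool's x, y, z in degrees, then the closure, from 0 (fully open) to 1 (shut). A call has 1 to 12 rows; each row is the pose to reach, as a shift and turn from the pose commanded when the call began, along the tool's axes at that moment; what a row does not reach only later rows make up. A row lasts 1/10 s, in which the tool goes at most 50 mm and 8.59 degrees, less where a joint would pass 70% of its speed; a pose out of reach is approached as far as the arm can. A call with a gripper value outside its range is refused whole. The fingers move at their own pace and stop on an object; "newtons" is the grip in N (left out, the last holds). Time passes only in rows, so rows that repeat a pose let the fingers close. It gives the time, the measured TCP pose, the force, the opening and the grip force at its end, in the units of the state.
- r.get_state(): the state, without advancing time (a new reading comes with each control period).
- r.snapshot(name): name is "side" or "top" or "wrist"; returns a dict with "image" (400x640x3 uint8, red, green, blue), "fx", "fy", "cx", "cy" (pixels), "pose" (4x4, takes a point from camera to world coordinates). Camera axes: x right, y up, looking along -z (the intrinsics and any distortion apply to the point x, -y, -z); pixel columns grow to the right and rows downward; lengths in m; the calibration is good to about 2 mm. A picture is of the moment at which its call begins. There is no depth.
- r.finish_job(): hands the job in; it is judged then, once.
The state is a dict: "clock": time; "q": joint angles; "qd": joint speeds; "joint_torque": joint torques, N m; "tool_pos": TCP position; "eef_rot": TCP orientation; "contact_force": force on the tool from outside, world axes, zero at the start; "moment": the same for the moment, N m; "opening": opening from 0.0 (shut) to 1.0 (fully open); "finger_force": force on a finger pad.
Only numpy, scipy, OpenCV 4.12 (cv2) and the standard library are available. Lean on these libraries where they do the work, as an engineer would, in place of code of your own. Each camera call takes 0.05 s, during which the arm holds its last target. There are 200 camera calls.

## Task

Three washed crumb trays lie on the bench; they look alike but differ in width. Choose the one made for the toaster, that is, the one that just fills the width of the tray channel at the foot of its front, and slide it in lengthwise until it is fully home against the stop inside, pushing gently: it must touch the stop but not be rammed into it. Leave the other two trays and everything else on the bench where they are.

Things in the scene. Friction and masses are not known exactly. Their poses are not given: they have to be found in the camera images.
- toaster: steel toaster, fixed, 220 mm deep, 280 wide, 190 high, bread slots on top. Origin: on the bench, middle of its front face; own x points into the toaster (the way the tray slides in), z up. The tray channel is centred on the x axis, 101 mm wide, 44 mm high, the bench is its floor. Flat knobs and levers stand out at most 6 mm from the face.
- mouth (a point): outer end of the tray channel, on the bench, middle, axes as the toaster's; 36 mm in front of the face. Here two black cheeks, 30 mm high, are about 120 mm apart; they close in to the channel's 101 mm within 20 mm and lead on straight into the toaster.
- tray_stop: rigid stop hidden in the toaster that ends the channel, part of the toaster. Origin: middle of its front foot, on the bench, 85 mm behind the front face. A tray is home when its inner end touches the stop: its origin is then 60 mm before this one and its outer end stands 35 mm out of the toaster's face.
- tray_b: aluminium crumb tray: open-topped box 120 mm long (own x), 84 mm wide (own y), 34 mm high, walls and floor 5 mm thick, with a carrying rib 8 mm thick along its middle (along x, full length, top level with the rim). Front and back ends are alike. Origin: centre of its underside. Too narrow for the toaster.
- tray_c: aluminium crumb tray: open-topped box 120 mm long (own x), 96 mm wide (own y), 34 mm high, walls and floor 5 mm thick, with a carrying rib 8 mm thick along its middle (along x, full length, top level with the rim). Front and back ends are alike. Origin: centre of its underside. 
- tray_a: aluminium crumb tray: open-topped box 120 mm long (own x), 108 mm wide (own y), 34 mm high, walls and floor 5 mm thick, with a carrying rib 8 mm thick along its middle (along x, full length, top level with the rim). Front and back ends are alike. Origin: centre of its underside. Too wide for the toaster.
- mug: white mug, 80 mm across, 95 mm high, bystander. Origin: centre of its underside
- bowl: white bowl, 130 mm across, 55 mm high, bystander. Origin: centre of its underside
- shaker: glass shaker with steel cap, 42 mm across, 85 mm high, bystander. Origin: centre of its underside
- jam_jar: amber jar with brass-coloured cap, 68 mm across, 85 mm high, bystander. Origin: centre of its underside
- spatula: spatula lying flat, 200 mm long along its own x, bystander. Origin: on its underside near the middle
- spray: orange cleaner bottle with white cap, 72 mm across, 170 mm high, bystander. Origin: centre of its underside
There are look-alikes about, which are no part of the job. What is shaped like the tray_c but blue or green is not meant.

How it is judged:
On the way:
1. the tray that fits is pushed up against the stop (over 1 N between them) (contact force between tray_c and tray_stop above 1 N), for 0.02 s.
At the end, for the whole second after the job is handed in: The 96 mm wide tray lies flat on the bench in the toaster's channel, right side up, lengthwise, within 2.5 mm of the stop, at rest; the two other trays and the bystanders are within 30 mm of where they started (x of tray_c in the frame of toaster above 0.0225 m and y of tray_c in the frame of toaster between -0.006 and 0.006 m and height (world z) of tray_c below 0.005 m and angle between tray_c's own z axis and vertical below 0.06 rad and angle between the x axis of tray_c and the x axis of toaster, either way round below 0.07 rad and linear speed of tray_c below 0.01 m/s and distance of each of tray_b, tray_a, mug, bowl, shaker, jam_jar, spatula, spray from where it was at the start of the episode below 0.03 m); the robot touches nothing.
It fails at once if the tray is rammed: more than 40 N between it and the toaster or its stop (contact force between tray_c and toaster above 40 N or contact force between tray_c and tray_stop above 40 N).
It fails at once if another tray moved more than 30 mm (distance of any of tray_b, tray_a from where it was at the start of the episode above 0.03 m).
It fails at once if a bystander moved more than 30 mm (distance of any of mug, bowl, shaker, jam_jar, spatula, spray from where it was at the start of the episode above 0.03 m).
It also fails if it takes over 48 s, if anything falls off the work surface, if the arm or the gripper's body presses on something with over 40 N, if the wrist force passes 120 N, or if a joint passes its speed limit or range.

## Working session

There is one attempt and no reset: what is moved stays moved. The work goes in short steps, Python scripts to look and compute and a tool call to move; the robot and the scene stay as the last step left them, time stands still between calls to the robot, and variables do not carry over. Pictures are saved under pics/ and viewed, at most 10 in all, crops included, and the job is handed in when it is done.

Besides the shell and the picture viewer there is one more tool, called after ">>>" as name(argument=value, ...) on one line, values as JSON. carry_out: Moves the arm, as the interface text tells. Its arguments: {"type":"object","properties":{"rows":{"type":"array"},"newtons":{"type":"number"}},"required":["rows"]}

```bash
mkdir -p pics; python3 - <<'E'
from plant import r
import cv2,numpy as np,pickle
for n in("top","side"):
    s=r.snapshot(n); cv2.imwrite(f"pics/{n}0.png",s["image"][:,:,::-1]); pickle.dump(s,open(f"pics/{n}0.pkl","wb"))
    print(n,{k:(v if k!="image" else 0) for k,v in s.items()})
st=r.get_state();print(st)
E
```

```text
top {'image': 0, 'fx': 441.60107766076146, 'fy': 441.60107766076146, 'cx': 318.7206033751582, 'cy': 200.89199824442582, 'pose': array([[ 5.74653769e-04,  9.86769265e-01, -1.62129846e-01,
         2.56875088e-01],
       [-9.99974824e-01,  1.71369989e-03,  6.88575922e-03,
         1.75231986e-02],
       [ 7.07249746e-03,  1.62121807e-01,  9.86745408e-01,
         1.37279763e+00],
       [ 0.00000000e+00,  0.00000000e+00,  0.00000000e+00,
         1.00000000e+00]])}
side {'image': 0, 'fx': 390.4428020856609, 'fy': 390.4428020856609, 'cx': 314.02230841726686, 'cy': 200.46964115392643, 'pose': array([[ 0.7291912 ,  0.47465968, -0.49292836, -0.2028605 ],
       [-0.68403067,  0.5261639 , -0.50522628, -0.70317384],
       [ 0.01955056,  0.70558468,  0.70835587,  1.0278351 ],
       [ 0.        ,  0.        ,  0.        ,  1.        ]])}
{'clock': 0.1, 'q': array([-1.31218329,  0.68989378, -0.19451019,  1.56623162,  0.15730894,
        0.90250857, -0.21505761]), 'qd': array([ 0.00093723, -0.00142095,  0.00010519, -0.00213192,  0.00094785,
       -0.00182028, -0.00139397]), 'joint_torque': array([-2.62450310e-03, -5.28498530e+01, -1.27134830e+00, -1.53837097e+01,
       -5.25105069e-02,  2.07893310e-03,  4.08671463e-05]), 'tool_pos': array([0.13925187, 0.60870825, 0.23799618]), 'eef_rot': array([ 1.12112490e-01,  9.93695179e-01, -8.24753123e-04, -2.50198854e-05]), 'contact_force': array([-0.19066796,  0.31697268,  0.44477552]), 'moment': array([-0.01933922,  0.0334251 , -0.0309834 ]), 'finger_force': 0.0, 'opening': 0.9981949955889527}
```

View pics/top0.png

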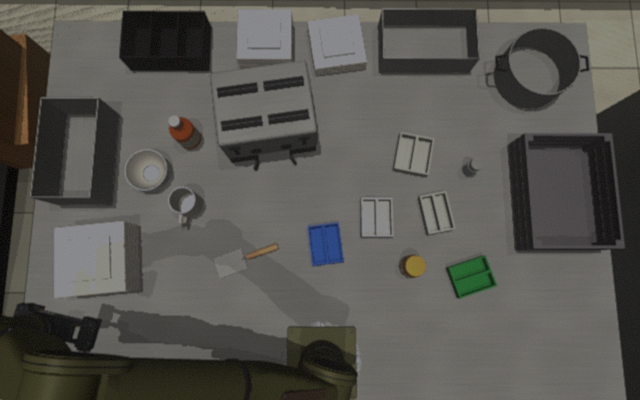

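View pics/side0.png

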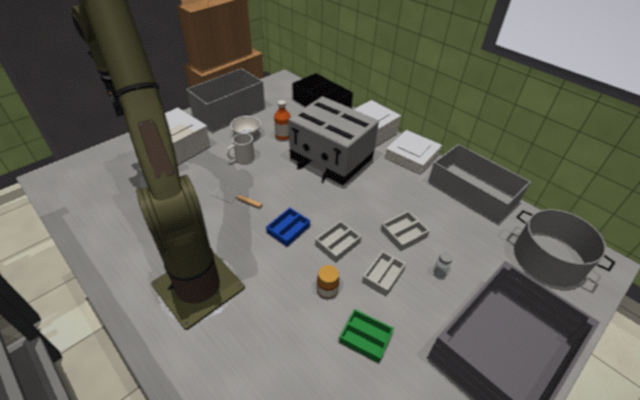

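Top view: three grey trays at about (413,154), (377,217) and (437,213), with blue and green look-alikes. The toaster's cheeks are at (256,163) and (294,157), facing the robot.

```bash
cat > h.py <<'E'
import numpy as np,cv2
def cast(s,uv,z):
    uv=np.atleast_2d(uv).astype(float)
    d=np.c_[(uv[:,0]-s["cx"])/s["fx"],-(uv[:,1]-s["cy"])/s["fy"],-np.ones(len(uv))]@s["pose"][:3,:3].T
    o=s["pose"][:3,3]; return o+d*((z-o[2])/d[:,2])[:,None]
def proj(s,P):
    c=(np.atleast_2d(P)-s["pose"][:3,3])@s["pose"][:3,:3]
    return np.c_[s["cx"]+s["fx"]*c[:,0]/-c[:,2],s["cy"]-s["fy"]*c[:,1]/-c[:,2]]
E
python3 - <<'E'
from h import *
import pickle
s=pickle.load(open("pics/top0.pkl","rb"));im=s["image"]
g=im.min(2)
for y in (140,154):print(g[y,390:440])
for (u,v) in((413,154),(377,217),(437,213)):
    w=(g[v-28:v+28,u-28:u+28]>150).astype(np.uint8)
    w=cv2.morphologyEx(w,cv2.MORPH_CLOSE,np.ones((3,3)))
    cs,_=cv2.findContours(w,cv2.RETR_EXTERNAL,cv2.CHAIN_APPROX_NONE)
    c=max(cs,key=cv2.contourArea).reshape(-1,2)+[u-28,v-28]
    P=cast(s,c,.034)[:,:2].astype(np.float32)
    print((u,v),len(c),cv2.minAreaRect(P*1000))
a=cv2.resize(im[50:180,195:345],None,fx=5,fy=4.6,interpolation=cv2.INTER_CUBIC)[:,:,::-1]
b=cv2.convertScaleAbs(a,alpha=1.6,beta=20);cv2.imwrite("pics/crop.png",b)
E
```

```text
[103 102 107 103 106 102 100  78  71 105 121 124 126 126 126 127 124 125
 123 122 119 121 112  92  70  93 119 125 105  76  60  63  62  58  58  46
  47  48  49  50  54  64  95 115 110 106 104 103 102 104]
[102 102 100  98  86  62  82 116 129 125 128 129 129 128 127 125 126 128
 128 121 111  80  75 113 128 126 126 126 125 124 125 125 125 125 126 127
 124 112  79  65 104 119 109 101 102 103 101 101 104 101]Traceback (most recent call last):
  File "<stdin>", line 10, in <module>
ValueError: max() iterable argument is empty
```

```bash
python3 - <<'E'
from h import *
import pickle
s=pickle.load(open("pics/top0.pkl","rb"));im=s["image"]
g=im.min(2)
for (u,v) in((413,154),(377,217),(437,213)):
    k=g[v-30:v+30,u-30:u+30]
    w=((k<92)|(k>114)).astype(np.uint8)
    w=cv2.morphologyEx(w,cv2.MORPH_CLOSE,np.ones((3,3)))
    w=cv2.morphologyEx(w,cv2.MORPH_OPEN,np.ones((3,3)))
    cs,_=cv2.findContours(w,cv2.RETR_EXTERNAL,cv2.CHAIN_APPROX_NONE)
    c=max(cs,key=cv2.contourArea).reshape(-1,2)+[u-30,v-30]
    P=cast(s,c,.034)[:,:2].astype(np.float32)
    print((u,v),len(c),cv2.minAreaRect(P*1000))
f=lambda x:cv2.convertScaleAbs(cv2.resize(x,None,fx=4,fy=4,interpolation=cv2.INTER_CUBIC)[:,:,::-1],alpha=1.6,beta=20)
a=f(im[95:180,205:325]);b=f(im[125:245,345:465])
c=np.zeros((480,960,3),np.uint8);c[:340,:480]=a;c[:,480:]=b
cv2.imwrite("pics/crop.png",cv2.resize(c,(800,400)))
E
```

```text
(413, 154) 146 ((624.5601196289062, -284.8180236816406), (117.45616149902344, 134.18136596679688), 79.22836303710938)
(377, 217) 144 ((426.2067565917969, -166.40023803710938), (126.25032806396484, 104.3115234375), 0.0650099515914917)
(437, 213) 133 ((438.9053955078125, -349.82391357421875), (126.32132720947266, 96.57254791259766), 11.272027969360352)
```

View pics/crop.png

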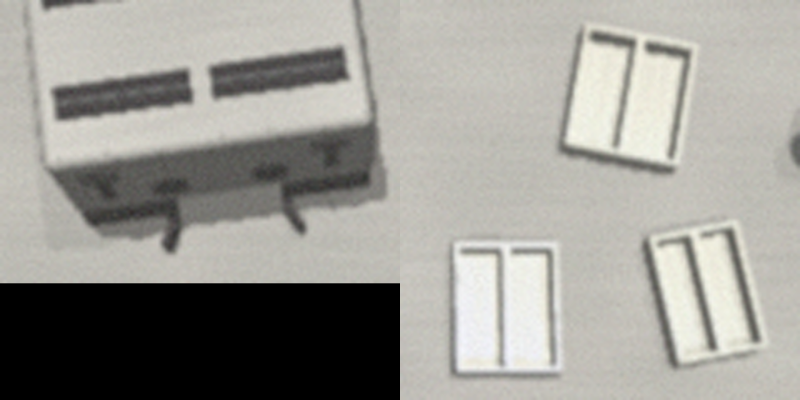

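Crop: rim ratios identify the trays. Lower-left (377,217) is about 96.5 mm wide, so tray_c; the upper one is about 108 mm and the right one about 85 mm. Cheek tips are at about (256,169) and (295,164).

```bash
python3 - <<'E'
from h import *
import pickle
s=pickle.load(open("pics/top0.pkl","rb"))
q=lambda x,y:(205+x/3.333,95+y/3.333)
e=cast(s,[q(47,165),q(375,122)],.19);t=cast(s,[q(170,248),q(300,230)],.015);T=cast(s,[q(165,250),q(305,233)],.0)
for P in(e,t,T):
    d=P[0]-P[1];print(P.round(3).tolist(),"mid",P.mean(0).round(3),"len",np.linalg.norm(d).round(3),"yaw of x axis deg",np.degrees(np.arctan2(-d[0],d[1])).round(2))
p=lambda x,y:(345+(x-400)/3.333,125+y/3.333)
P=cast(s,[p(452,241),p(560,241),p(560,373),p(454,375)],.034);print(P.round(3),P.mean(0))
E
```

```text
[[0.609, 0.285, 0.19], [0.647, 0.013, 0.19]] mid [0.628 0.149 0.19 ] len 0.275 yaw of x axis deg 7.93
[[0.58, 0.206, 0.015], [0.598, 0.083, 0.015]] mid [0.589 0.144 0.015] len 0.124 yaw of x axis deg 8.24
[[0.582, 0.212, 0.0], [0.599, 0.079, 0.0]] mid [0.59  0.146 0.   ] len 0.135 yaw of x axis deg 7.25
[[ 0.488 -0.121  0.034]
 [ 0.488 -0.221  0.034]
 [ 0.366 -0.217  0.034]
 [ 0.365 -0.121  0.034]] [ 0.42691243 -0.1698731   0.034     ]
```

>>> carry_out(rows=[[[-36,-23,0],[0,0,-6],0],[[-36,-23,0],[0,0,-13],0],[[-36,-23,0],[0,0,-13],0],[[-36,-23,0],[0,0,-13],0],[[-36,-23,0],[0,0,-13],0],[[-36,-23,0],[0,0,-13],0],[[-36,-23,0],[0,0,-13],0],[[-36,-23,0],[0,0,-13],0],[[-36,-23,0],[0,0,-13],0],[[-36,-23,0],[0,0,-13],0]])

```text
clock: 1.1
tool_pos: [0.4426, 0.2998, 0.2381]
eef_rot: [0.004, 1.0, -0.002, 0.001]
contact_force: [-0.2, -0.2, 0.4]
opening: 1.001
finger_force: 0.0
```

```bash
cat >> h.py <<'E'
from scipy.spatial.transform import Rotation as R
def rel(st,p,yaw_x,tilt=0):
    """shift (cm, tool axes) and turn (deg rotvec) to TCP p with tool x opposite to heading yaw_x (deg); tilt leans tool back"""
    a=R.from_quat(st["eef_rot"])
    b=R.from_euler("z",yaw_x,degrees=True)*R.from_matrix(np.diag([-1.,1,-1]))*R.from_euler("y",tilt,degrees=True)
    return (100*a.inv().apply(np.array(p)-st["tool_pos"])).round(2),np.degrees((a.inv()*b).as_rotvec()).round(1)
E
python3 - <<'E'
from h import *
from plant import r
st=r.get_state();print(st["clock"],st["tool_pos"],rel(st,[.427,-.168,.2],0))
E
```

```text
1.1 [0.44255207 0.29978834 0.23812408] (array([  1.23, -46.78,   3.97]), array([-0.2,  0.1, -0.4]))
```

>>> carry_out(rows=[[[1.2,-46.8,3],[0,0,0],0.6],[[1.2,-46.8,3],[0,0,0],0.6],[[1.2,-46.8,3],[0,0,0],0.6],[[1.2,-46.8,3],[0,0,0],0.6],[[1.2,-46.8,3],[0,0,0],0.6],[[1.2,-46.8,3],[0,0,0],0.6],[[1.2,-46.8,3],[0,0,0],0.6],[[1.2,-46.8,3],[0,0,0],0.6],[[1.2,-46.8,3],[0,0,0],0.6],[[1.2,-46.8,3],[0,0,0],0.6],[[1.2,-46.8,3],[0,0,0],0.6],[[1.2,-46.8,3],[0,0,0],0.6]])

```text
clock: 2.3
tool_pos: [0.4282, -0.1617, 0.2086]
eef_rot: [-0.002, 1.0, 0.001, 0.0]
contact_force: [0.6, 0.4, -1.0]
opening: 0.4
finger_force: 0.0
```

```bash
python3 - <<'E'
from h import *
from plant import r
import pickle
s=r.snapshot("wrist");pickle.dump(s,open("pics/w1.pkl","wb"))
im=s["image"].copy()
for p in proj(s,[[.487,-.120,.034],[.487,-.216,.034],[.367,-.216,.034],[.367,-.120,.034],[.427,-.168,.034]]): cv2.circle(im,(int(p[0]),int(p[1])),3,(255,0,0),-1); print(p)
cv2.imwrite("pics/w1.png",im[:,:,::-1]);print(s["pose"],s["fx"])
E
```

```text
[358.57241099 232.235025  ]
[267.60644958 231.93183774]
[262.1985568  114.72639457]
[363.62609304 115.15921938]
[313.02409116 176.69796334]
[[-0.0042198  -0.95444973 -0.29834192  0.34957389]
 [ 0.99999007 -0.0036011  -0.00262346 -0.16254041]
 [ 0.0014296  -0.29835003  0.95445546  0.3547257 ]
 [ 0.          0.          0.          1.        ]] 328.8897029744024
```

View pics/w1.png

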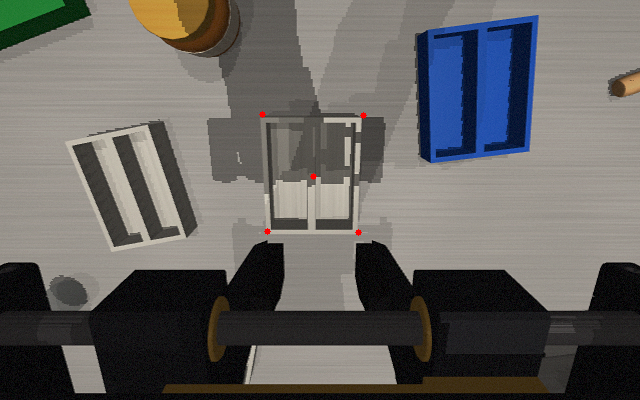

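The wrist view confirms tray_c. Its rim corners at (262,116), (361,117), (358,232) and (267,232) fall on the predicted points, with the rib centred at column 313. Going down over the rib.

>>> carry_out(rows=[[[0.2,0,5],[0,0,0],0.6],[[0.2,0,10],[0,0,0],0.6],[[0.2,0,14],[0,0,0],0.6],[[0.2,0,17],[0,0,0],0.6],[[0.2,0,18.5],[0,0,0],0.6],[[0.2,0,19.7],[0,0,0],0.6],[[0.2,0,19.7],[0,0,0],0.6],[[0.2,0,19.7],[0,0,0],0.6]])

```text
clock: 3.15
tool_pos: [0.4271, -0.1606, 0.0124]
eef_rot: [-0.003, 1.0, 0.001, -0.001]
contact_force: [0.4, 0.3, 0.0]
opening: 0.397
finger_force: 0.0
```

>>> carry_out(rows=[[[0,0,0],[0,0,0],1],[[0,0,0],[0,0,0],1],[[0,0,0],[0,0,0],1],[[0,0,0],[0,0,0],1],[[0,0,0],[0,0,0],1],[[0,0,0],[0,0,0],1],[[0,0,0],[0,0,0],1],[[0,0,0],[0,0,0],1]], newtons=30)

```text
clock: 3.95
tool_pos: [0.4263, -0.1636, 0.013]
eef_rot: [-0.001, 1.0, -0.0, -0.001]
contact_force: [1.7, -1.2, 5.9]
opening: 0.09
finger_force: 30.0
```

>>> carry_out(rows=[[[0,0,-1.5],[0,0,0],1],[[0,0,-3],[0,0,0],1],[[0,0,-3],[0,0,0],1],[[0,0,-3],[0,0,0],1]])

```text
clock: 4.35
tool_pos: [0.426, -0.1634, 0.0424]
eef_rot: [-0.001, 1.0, 0.0, -0.001]
contact_force: [-0.5, 0.1, -2.3]
opening: 0.088
finger_force: 30.0
```

```bash
python3 - <<'E'
from h import *
from plant import r
st=r.get_state();print(st["tool_pos"],st["opening"])
m=np.array([.592,.144]);u=np.array([np.cos(np.radians(8)),np.sin(np.radians(8))])
for d,z in((-.11,.04),(-.11,.015)):print(rel(st,[*(m+d*u),z],8))
E
```

```text
[ 0.42597474 -0.16338062  0.04240134] 0.08791635218879482
(array([-5.76, 29.2 ,  0.25]), array([ 0.1, -0.1, -7.9]))
(array([-5.76, 29.2 ,  2.75]), array([ 0.1, -0.1, -7.9]))
```

>>> carry_out(rows=[[[0,0,-4.5],[0,0,0],1],[[-2,4,-6],[0,0,0],1],[[-4,8,-6],[0,0,-2],1],[[-5.8,12,-6],[0,0,-4],1],[[-5.8,16,-6],[0,0,-6],1],[[-5.8,20,-6],[0,0,-8],1],[[-5.8,24,-6],[0,0,-8],1],[[-5.8,27,-6],[0,0,-8],1],[[-5.8,29.2,-6],[0,0,-8],1],[[-5.8,29.2,-6],[0,0,-8],1],[[-5.8,29.2,-6],[0,0,-8],1]])

```text
clock: 5.45
tool_pos: [0.4829, 0.1282, 0.1015]
eef_rot: [-0.071, 0.997, -0.001, -0.002]
contact_force: [1.0, -0.1, -2.0]
opening: 0.087
finger_force: 30.0
```

```bash
python3 - <<'E'
from h import *
from plant import r
import pickle
st=r.get_state();print(st["tool_pos"])
s=r.snapshot("wrist");t=r.snapshot("top");pickle.dump((s,t),open("pics/w2.pkl","wb"))
a=s["image"];b=cv2.resize(t["image"][130:230,230:390],None,fx=3,fy=3,interpolation=cv2.INTER_CUBIC)
c=np.zeros((600,640,3),np.uint8);c[:300,:480]=cv2.convertScaleAbs(b,alpha=1.5);c[300:]=cv2.resize(a,(640,300)) if 0 else a[100:400]
cv2.imwrite("pics/w2.png",c[:,:,::-1])
E
```

```text
[0.48291707 0.12822539 0.10154344]
```

View pics/w2.png

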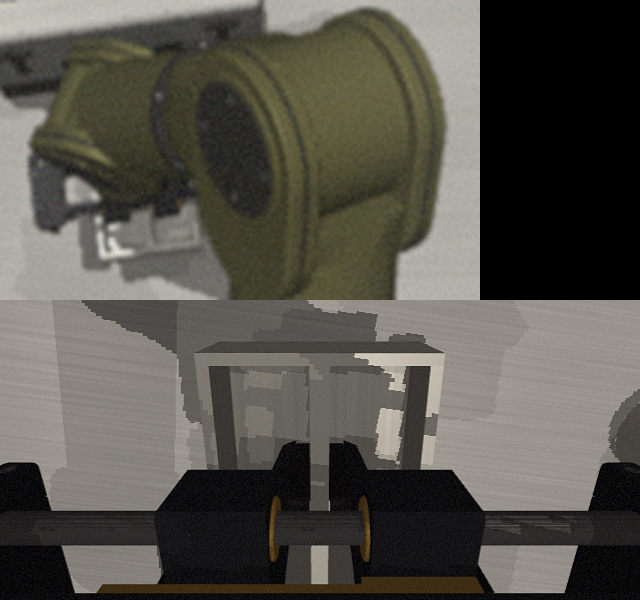

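>>> carry_out(rows=[[[0,0,4],[0,0,0],1],[[0,0,7],[0,0,0],1],[[0,0,8.5],[0,0,0],1],[[0,0,8.5],[0,0,0],1],[[0,0,8.5],[0,0,0],1],[[0,0,8.5],[0,0,0],1]])

```text
clock: 6.15
tool_pos: [0.4841, 0.1283, 0.0185]
eef_rot: [-0.07, 0.998, 0.0, -0.0]
contact_force: [0.5, -0.4, -2.8]
opening: 0.091
finger_force: 30.0
```

```bash
python3 - <<'E'
from h import *
from plant import r
import pickle
st=r.get_state();print(st["tool_pos"],st["contact_force"])
m=np.array([.592,.144]);u=np.array([np.cos(np.radians(8)),np.sin(np.radians(8))])
print(rel(st,[*(m-.014*u),.0145],8))
s=r.snapshot("side");pickle.dump(s,open("pics/s2.pkl","wb"))
cv2.imwrite("pics/s2.png",cv2.convertScaleAbs(cv2.resize(s["image"][90:240,220:420],None,fx=4,fy=4,interpolation=cv2.INTER_CUBIC)[:,:,::-1],alpha=1.5))
E
```

```text
[0.48406425 0.12829854 0.01848208] [ 0.47671438 -0.39488186 -2.75189161]
(array([-9.51,  0.04,  0.39]), array([ 0. , -0. ,  0.1]))
```

View pics/s2.png

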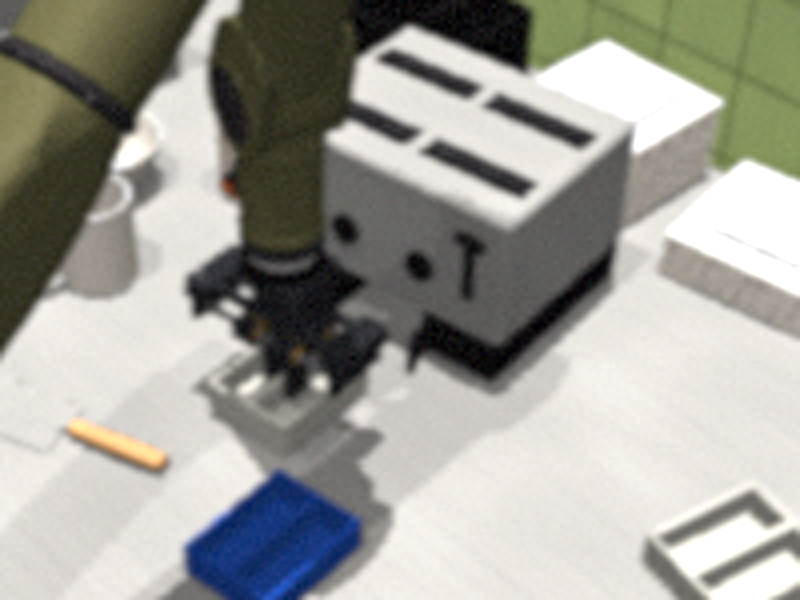

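The side view shows the tray held in front of the channel and square to it, with the right cheek tip at crop (412,365). Advancing in steps.

>>> carry_out(rows=[[[-1,0,0.3],[0,0,0],1],[[-2,0,0.3],[0,0,0],1],[[-3,0,0.3],[0,0,0],1],[[-4,0,0.3],[0,0,0],1],[[-5,0,0.3],[0,0,0],1],[[-5.5,0,0.3],[0,0,0],1],[[-6,0,0.3],[0,0,0],1],[[-6.5,0,0.3],[0,0,0],1],[[-6.5,0,0.3],[0,0,0],1]], newtons=15)

```text
clock: 7.1
tool_pos: [0.5484, 0.1379, 0.0147]
eef_rot: [-0.071, 0.998, 0.0, -0.001]
contact_force: [-0.9, -0.9, -2.6]
opening: 0.088
finger_force: 15.0
```

>>> carry_out(rows=[[[-0.4,0,0],[0,0,0],1],[[-0.8,0,0],[0,0,0],1],[[-1.2,0,0],[0,0,0],1],[[-1.2,0,0],[0,0,0],1]])

```text
clock: 7.5
tool_pos: [0.5604, 0.1397, 0.0145]
eef_rot: [-0.071, 0.998, 0.0, -0.001]
contact_force: [-0.2, 0.3, -2.2]
opening: 0.085
finger_force: 15.0
```

>>> carry_out(rows=[[[-0.5,0,0],[0,0,0],1],[[-1,0,0],[0,0,0],1],[[-1.5,0,0],[0,0,0],1],[[-1.8,0,0],[0,0,0],1],[[-1.8,0,0],[0,0,0],1]])

```text
clock: 8.0
tool_pos: [0.5782, 0.1422, 0.0144]
eef_rot: [-0.071, 0.998, 0.0, -0.001]
contact_force: [-0.3, 0.1, -2.5]
opening: 0.089
finger_force: 15.0
```

The tray is in past the face with no contact force. Releasing, then going behind the outer end and tilting.

>>> carry_out(rows=[[[0,0,0],[0,0,0],0.7],[[0,0,0],[0,0,0],0.7],[[0,0,0],[0,0,0],0.7],[[0,0,0],[0,0,0],0.7],[[0,0,-3],[0,0,0],0.7],[[0,0,-6],[0,0,0],0.7],[[2,0,-8],[0,0,0],0.7],[[6,0,-8],[0,-7,0],1],[[9,0,-8],[0,-14,0],1],[[9,0,-8],[0,-20,0],1],[[9,0,-8],[0,-20,0],1],[[9,0,-8],[0,-20,0],1]])

```text
clock: 9.2
tool_pos: [0.5027, 0.1131, 0.0903]
eef_rot: [-0.068, 0.988, -0.026, 0.134]
contact_force: [0.1, 0.4, 0.6]
opening: 0.006
finger_force: 0.0
```

```bash
python3 - <<'E'
from h import *
from plant import r
import pickle
st=r.get_state();print(st["tool_pos"],st["opening"])
m=np.array([.592,.144]);u=np.array([np.cos(np.radians(8)),np.sin(np.radians(8))])
for d in(-.1,-.085,-.015,-.007):print(d,rel(st,[*(m+d*u),.015],8,-20))
s=r.snapshot("top");w=r.snapshot("wrist");pickle.dump((s,w),open("pics/t3.pkl","wb"))
c=np.zeros((600,640,3),np.uint8)
c[:300,:480]=cv2.resize(s["image"][130:230,220:380],None,fx=3,fy=3,interpolation=cv2.INTER_CUBIC);c[300:]=w["image"][:300]
cv2.imwrite("pics/t3.png",cv2.convertScaleAbs(c[:,:,::-1],alpha=1.4))
E
```

```text
[0.50274526 0.11307968 0.09027764] 0.005893718331786862
-0.1 (array([2.66, 2.33, 6.93]), array([-4. , -4.8,  0.6]))
-0.085 (array([1.22, 2.35, 7.32]), array([-4. , -4.8,  0.6]))
-0.015 (array([-5.54,  2.42,  9.15]), array([-4. , -4.8,  0.6]))
-0.007 (array([-6.31,  2.43,  9.36]), array([-4. , -4.8,  0.6]))
```

View pics/t3.png

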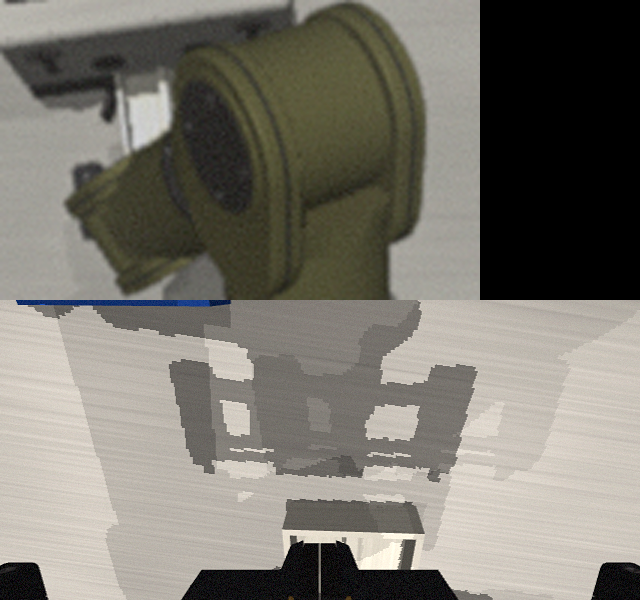

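The wrist view shows the tray in the channel with its outer end at rows about 535 (of the composite). The arm was still settling, so I'll hold.

>>> carry_out(rows=[[[0,0,0],[0,0,0],1],[[0,0,0],[0,0,0],1],[[0,0,0],[0,0,0],1]])

```text
clock: 9.6
tool_pos: [0.5039, 0.1127, 0.0899]
eef_rot: [-0.068, 0.988, -0.027, 0.133]
contact_force: [0.7, 1.2, 0.2]
opening: 0.005
finger_force: 0.0
```

```bash
cat > n.py <<'E'
from h import *
from plant import r
st=r.get_state();print(st["clock"],st["tool_pos"],st["q"].round(2),st["contact_force"].round(1))
m=np.array([.592,.144]);u=np.array([np.cos(np.radians(8)),np.sin(np.radians(8))])
for t in (-20,-15):
  for d,z in((-.1,.07),(-.1,.015),(-.007,.015)):print(t,d,rel(st,[*(m+d*u),z],8,t))
E
python3 n.py
```

```text
9.6 [0.50391909 0.11271723 0.08988155] [-0.08  0.82 -0.52  2.24  1.77  0.52 -0.42] [0.7 1.2 0.2]
-20 -0.1 (array([1.32, 2.  , 1.56]), array([-4.1, -4.9,  0.5]))
-20 -0.1 (array([2.75, 2.39, 6.86]), array([-4.1, -4.9,  0.5]))
-20 -0.007 (array([-6.23,  2.5 ,  9.27]), array([-4.1, -4.9,  0.5]))
-15 -0.1 (array([1.32, 2.  , 1.56]), array([-4.1,  0.1,  0.4]))
-15 -0.1 (array([2.75, 2.39, 6.86]), array([-4.1,  0.1,  0.4]))
-15 -0.007 (array([-6.23,  2.5 ,  9.27]), array([-4.1,  0.1,  0.4]))
```

>>> carry_out(rows=[[[1.3,2,1.6],[-4,-5,0.5],1],[[1.3,2,1.6],[-4,-5,0.5],1],[[1.3,2,1.6],[-4,-5,0.5],1],[[1.3,2,1.6],[-4,-5,0.5],1],[[1.3,2,1.6],[-4,-5,0.5],1],[[1.3,2,1.6],[-4,-5,0.5],1]])

```text
clock: 10.2
tool_pos: [0.4932, 0.13, 0.0702]
eef_rot: [-0.069, 0.982, 0.011, 0.174]
contact_force: [0.5, 0.6, 0.5]
opening: 0.008
finger_force: 0.0
```

```bash
python3 n.py
```

```text
10.2 [0.49319622 0.12998543 0.07017165] [-0.01  0.91 -0.66  2.35  2.11  0.7  -0.77] [0.5 0.6 0.5]
-20 -0.1 (array([0.03, 0.01, 0.01]), array([-0.1,  0.1,  0.1]))
-20 -0.1 (array([1.92, 0.03, 5.17]), array([-0.1,  0.1,  0.1]))
-20 -0.007 (array([-6.82,  0.02,  8.37]), array([-0.1,  0.1,  0.1]))
-15 -0.1 (array([0.03, 0.01, 0.01]), array([-0.1,  5.1,  0.1]))
-15 -0.1 (array([1.92, 0.03, 5.17]), array([-0.1,  5.1,  0.1]))
-15 -0.007 (array([-6.82,  0.02,  8.37]), array([-0.1,  5.1,  0.1]))
```

>>> carry_out(rows=[[[0.9,0,2.5],[0,0,0],1],[[1.6,0,4.4],[0,0,0],1],[[1.9,0,5.2],[0,0,0],1],[[1.9,0,5.2],[0,0,0],1],[[1.9,0,5.2],[0,0,0],1]])

```text
clock: 10.7
tool_pos: [0.4923, 0.13, 0.0147]
eef_rot: [-0.07, 0.982, 0.011, 0.174]
contact_force: [-0.3, 0.4, 0.0]
opening: 0.007
finger_force: 0.0
```

>>> carry_out(rows=[[[-0.47,0,0.17],[0,0,0],1],[[-0.94,0,0.34],[0,0,0],1],[[-1.41,0,0.51],[0,0,0],1],[[-1.88,0,0.68],[0,0,0],1],[[-2.35,0,0.86],[0,0,0],1],[[-2.82,0,1.03],[0,0,0],1],[[-2.82,0,1.03],[0,0,0],1]])

```text
clock: 11.4
tool_pos: [0.5223, 0.1342, 0.0143]
eef_rot: [-0.07, 0.982, 0.012, 0.174]
contact_force: [-1.9, -0.4, 0.2]
opening: 0.004
finger_force: 0.9
```

>>> carry_out(rows=[[[-0.47,0,0.17],[0,0,0],1],[[-0.94,0,0.34],[0,0,0],1],[[-1.41,0,0.51],[0,0,0],1],[[-1.88,0,0.68],[0,0,0],1],[[-2.35,0,0.86],[0,0,0],1],[[-2.82,0,1.03],[0,0,0],1],[[-3.29,0,1.2],[0,0,0],1],[[-3.76,0,1.37],[0,0,0],1],[[-3.76,0,1.37],[0,0,0],1]])

```text
clock: 12.3
tool_pos: [0.5628, 0.1398, 0.0144]
eef_rot: [-0.069, 0.982, 0.011, 0.174]
contact_force: [0.3, 0.8, -0.4]
opening: 0.002
finger_force: 0.1
```

```bash
python3 n.py
```

```text
12.3 [0.56284846 0.13980212 0.01436485] [-0.02  1.03 -0.57  2.15  2.12  0.62 -0.65] [ 0.3  0.8 -0.4]
-20 -0.1 (array([ 4.71,  0.01, -7.65]), array([-0.1,  0.1,  0.1]))
-20 -0.1 (array([ 6.6 ,  0.02, -2.49]), array([-0.1,  0.1,  0.1]))
-20 -0.007 (array([-2.13,  0.01,  0.71]), array([-0.1,  0.1,  0.1]))
-15 -0.1 (array([ 4.71,  0.01, -7.65]), array([-0.1,  5.1,  0.1]))
-15 -0.1 (array([ 6.6 ,  0.02, -2.49]), array([-0.1,  5.1,  0.1]))
-15 -0.007 (array([-2.13,  0.01,  0.71]), array([-0.1,  5.1,  0.1]))
```

>>> carry_out(rows=[[[-0.28,0,0.1],[0,0,0],1],[[-0.56,0,0.2],[0,0,0],1],[[-0.85,0,0.31],[0,0,0],1],[[-1.13,0,0.41],[0,0,0],1],[[-1.13,0,0.41],[0,0,0],1]])

```text
clock: 12.8
tool_pos: [0.5742, 0.1415, 0.0143]
eef_rot: [-0.069, 0.982, 0.011, 0.174]
contact_force: [-0.7, 0.9, 0.8]
opening: 0.005
finger_force: 0.6
```

>>> carry_out(rows=[[[-0.1,0,0.03],[0,0,0],1],[[-0.2,0,0.07],[0,0,0],1],[[-0.3,0,0.1],[0,0,0],1],[[-0.38,0,0.14],[0,0,0],1],[[-0.38,0,0.14],[0,0,0],1]])

```text
clock: 13.3
tool_pos: [0.5775, 0.142, 0.0142]
eef_rot: [-0.07, 0.982, 0.011, 0.174]
contact_force: [-2.1, -1.3, 1.4]
opening: 0.007
finger_force: 1.3
```

>>> carry_out(rows=[[[-0.1,0,0.03],[0,0,0],1],[[-0.2,0,0.07],[0,0,0],1],[[-0.2,0,0.07],[0,0,0],1]])

```text
clock: 13.6
tool_pos: [0.5797, 0.1423, 0.0142]
eef_rot: [-0.07, 0.982, 0.011, 0.174]
contact_force: [-2.2, -0.1, 0.9]
opening: 0.002
finger_force: 1.2
```

>>> carry_out(rows=[[[-0.1,0,0.03],[0,0,0],1],[[-0.2,0,0.07],[0,0,0],1],[[-0.2,0,0.07],[0,0,0],1]])

```text
clock: 13.9
tool_pos: [0.5818, 0.1426, 0.0142]
eef_rot: [-0.07, 0.982, 0.011, 0.174]
contact_force: [-2.5, -0.2, 1.9]
opening: 0.005
finger_force: 1.1
```

>>> carry_out(rows=[[[-0.1,0,0.03],[0,0,0],1],[[-0.15,0,0.05],[0,0,0],1],[[-0.15,0,0.05],[0,0,0],1]])

```text
clock: 14.2
tool_pos: [0.5833, 0.1428, 0.0143]
eef_rot: [-0.07, 0.982, 0.011, 0.174]
contact_force: [-1.4, -0.3, 0.9]
opening: 0.007
finger_force: 1.0
```

>>> carry_out(rows=[[[-0.1,0,0.03],[0,0,0],1],[[-0.15,0,0.05],[0,0,0],1],[[-0.15,0,0.05],[0,0,0],1]])

```text
clock: 14.5
tool_pos: [0.5843, 0.143, 0.0142]
eef_rot: [-0.07, 0.982, 0.012, 0.173]
contact_force: [-2.9, -0.9, 1.3]
opening: 0.004
finger_force: 1.7
```

>>> carry_out(rows=[[[-0.1,0,0.03],[0,0,0],1],[[-0.1,0,0.03],[0,0,0],1]])

```text
clock: 14.7
tool_pos: [0.5845, 0.143, 0.0141]
eef_rot: [-0.07, 0.982, 0.012, 0.173]
contact_force: [-4.7, -1.1, 3.6]
opening: 0.007
finger_force: 2.9
```

It stopped where the stop should be, with the force rising. A little more to be sure.

>>> carry_out(rows=[[[-0.1,0,0.03],[0,0,0],1],[[-0.1,0,0.03],[0,0,0],1]])

```text
clock: 14.9
tool_pos: [0.5846, 0.1431, 0.0141]
eef_rot: [-0.07, 0.983, 0.012, 0.172]
contact_force: [-7.9, -1.6, 4.9]
opening: 0.008
finger_force: 3.9
```

>>> carry_out(rows=[[[-0.1,0,0.03],[0,0,0],1],[[-0.1,0,0.03],[0,0,0],1]])

```text
clock: 15.1
tool_pos: [0.5848, 0.1431, 0.0141]
eef_rot: [-0.07, 0.983, 0.012, 0.171]
contact_force: [-10.1, -2.2, 7.4]
opening: 0.008
finger_force: 5.0
```

>>> carry_out(rows=[[[1,0,-0.4],[0,0,0],1],[[3,0,-1.1],[0,0,0],1],[[5,0,-2],[0,0,0],1],[[7,0,-7],[0,0,0],1],[[7,0,-11],[0,0,0],1],[[7,-5,-11],[0,0,0],1],[[7,-10,-11],[0,0,0],1],[[7,-15,-11],[0,0,0],1],[[7,-20,-11],[0,0,0],1],[[7,-20,-11],[0,0,0],1],[[7,-20,-11],[0,0,0],1]])

```text
clock: 16.2
tool_pos: [0.5147, -0.071, 0.0945]
eef_rot: [-0.068, 0.982, 0.01, 0.175]
contact_force: [0.4, 0.4, 0.1]
opening: 0.007
finger_force: 0.0
```

```bash
python3 - <<'E'
from h import *
from plant import r
s=r.snapshot("top");im=s["image"].copy()
u=np.array([np.cos(np.radians(8)),np.sin(np.radians(8))]);v=np.array([-u[1],u[0]]);f=np.array([.628,.149])
P=[[*(f-.035*u+k*v),.034] for k in(.048,-.048)];print(proj(s,P))
k=cv2.resize(im[90:240,200:400],None,fx=4,fy=4,interpolation=cv2.INTER_CUBIC)
cv2.imwrite("pics/t4.png",cv2.convertScaleAbs(k[:,:,::-1],alpha=1.4))
E
```

```text
[[259.74275725 165.94774136]
 [290.37173515 161.84097891]]
```

View pics/t4.png

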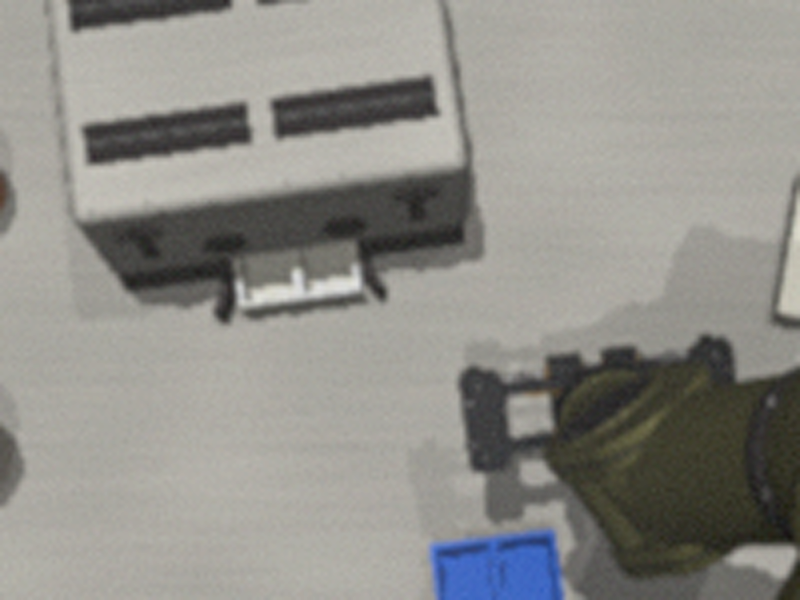

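The tray sits square between the cheeks. Its outer end runs from crop (238,305) to (362,290), which is where a home tray was predicted: (239,304) to (361,287). The arm is clear.

```bash
python3 -c "
from plant import r
print(r.finish_job())"
```

```text
the job is handed in; nothing more can be done
None
```

I slid the 96 mm tray (tray_c) into the toaster's channel until it met the stop at about 10 N, left the other trays and bystanders untouched, withdrew the arm and handed the job in; no verdict came back.

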